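Switch oil bottles: shut the tall one's push-pull cap, open the squat one's

ROBOT

A 7-joint arm with a two-finger parallel gripper is mounted at the origin on a cart in front of the work surface, level with it; the furniture and walls round the work are solid. World frame = base frame: x ahead of the robot, y to its left, z up, the work surface at z = 0. Lengths are in m, angles in rad, forces in N, time in s.
With the tool pointing down it reaches from about 0.425 to 0.925 m from the base axis. Payload 6.8 kg.
Tool frame: the origin (TCP) lies at the very end of the fingers, on their centre line; the grasp point (between the pads) lies 19 mm behind it; z points along the fingers, y is the line along which they close (so a half turn about z gives the same grasp; the last joint's range is limited). The gripper opens to 85 mm and grips with 20 to 120 N. Pads are 22 mm wide; open, the fingers measure 114 mm over their backs; the gripper's body (76 mm by 85 mm) begins 54 mm behind the grasp point. The pads swing forward as they close: fully open they stand 13 mm farther back than shut.
Start: joints at [1.087, 0.477, 0.022, 1.555, -0.011, 1.109, -0.083], TCP at [0.248, -0.628, 0.231] pointing down, gripper open.
Joint ranges: [-2.96, 2.96], [-0.34, 2.1], [-1.41, 1.46], [0.24, 2.44], [-1.37, 4.51], [0.17, 1.92], [-2.96, 2.96]. Speed limits (rad/s): [2.39, 2.39, 3.14, 3.14, 3.14, 3.14, 3.14].

INTERFACE

Orientations are given as a rotation vector (axis times angle).
In Python, from bench import r gives the robot as it stands.
- The arm moves only by the tool play_rows, never from a script. Its argument "targets" is text: rows parted by semicolons, each of 5 numbers parted by spaces: the closure, from -1 (fully open) to 1 (shut), then the shift along the tool's x, y, z in m, then the turn about the tool's z in rad. In form: gripper dx dy dz spin; .... A call has 1 to 8 rows; each row is the pose to reach, as a shift and turn from the pose commanded when the call began, along the tool's axes at that moment; what a row does not reach only later rows make up. A row lasts 1/12 s, in which the tool goes at most 41.7 mm and 7.16 degrees, less where a joint would pass 70% of its speed; a pose out of reach is approached as far as the arm can. A call with a gripper value outside its range is refused whole. The fingers move at their own pace and stop on an object; "squeeze" is the grip in N (left out, the last holds). Time passes only in rows, so rows that repeat a pose let the fingers close. It gives the time, the measured TCP pose, the force, the opening and the grip force at its end, in the units of the state.
- r.get_obs(): the state, without advancing time (a new reading comes with each control period).
- r.grab_frame(name): name is "scene" or "top" or "wrist"; returns the picture (400x640x3 uint8, red, green, blue); there is no depth.
- r.camera_info(name): a dict with "fov_y" (degrees; the focal length in pixels is half the picture's height over the tangent of half this angle, whatever the lens; pixels are square), "cx", "cy" (the principal point, pixels), "k1" (the pictures are not rectified: a ray, as slopes to the right and down, at radius r is drawn at 1 + k1 r^2 times it, then the intrinsics apply), "position" and "rotation" of the camera in the world. Camera axes: x right, y down, z forward; pixel columns grow to the right and rows downward; lengths in m; the calibration is good to about 2 mm. A picture is of the moment at which its call begins: read the wrist's pose just before it. camera_info takes no time and is no camera call; for the wrist camera it gives the pose at the moment of the call.
- r.hand_in(): hands the job in; it is judged then, once.
The state is a dict: "clock": time; "joints": joint angles; "qvel": joint speeds; "tau": joint torques, N m; "tcp_pos": TCP position; "orientation": TCP orientation; "contact_force": force on the tool from outside, world axes, zero at the start; "moment": the same for the moment, N m; "grip_width": finger opening in m; "gripper_force": force on a finger pad.
Only numpy, scipy, OpenCV 4.12 (cv2) and the standard library are available. Lean on these libraries where they do the work, as an engineer would, in place of code of your own. Each camera call takes 0.05 s, during which the arm holds its last target. There are 200 camera calls.

TASK

I have finished with the oil in the tall round bottle and need the one in the squat round bottle next. Press the tall bottle's raised cap straight down until it snaps fully shut, and pull the squat bottle's cap straight up until it snaps fully open. Leave the cap of the square bottle shut.

Things in the scene. Friction and masses are not known exactly. Their poses are not given: they have to be found in the camera images.
- rack: Wooden rack fixed to the worktop, 124 (x) x 356 (y) x 62 mm high; origin under its centre, z up. Holds three white ceramic bottles fixed upright in a row along its y, 110 mm apart, in any order; they cannot lift or tip. All caps: slide up 15 mm from shut to open and stay on the bottle; 6 to 8 N moves one off either stop, past mid travel it snaps over by itself and holds.
- tall_bottle_cap_top (a point): Centre of the flat top of the black cap on the tall slim round bottle (60 mm across). All caps are upright cylinders 32 mm across, 30 mm high; shut, the foot rests on a collar 33 mm across, 5 mm high. Starts open (raised), top 229 mm above the worktop; shut, top at 214 mm. The point moves with the cap; its axes are parallel to the rack's.
- squat_bottle_cap_top (a point): Centre of the top of the same black cap on the squat broad round bottle (84 mm across). Starts shut, top 126 mm above the worktop, foot at 96 mm; open, top at 141 mm. The shoulder slopes down and outward from 88 mm. Axes parallel to the rack's: fingers closing along x (across the row) are clear of the neighbouring bottles.
- square_bottle_cap_top (a point): Centre of the top of the same black cap on the square bottle of middle height (56 mm square). It is shut, top 170 mm above the worktop, and is to stay shut. Axes parallel to the rack's.

How it is judged:
At the end, for the whole second after the job is handed in: The tall bottle's cap is shut (top within 4 mm of its lower stop), the squat bottle's cap is open (top within 4 mm of its upper stop) and the square bottle's cap is still shut (within 4 mm of its lower stop) (height (world z) of tall_bottle_cap_top below 0.218 m and height (world z) of squat_bottle_cap_top above 0.137 m and height (world z) of square_bottle_cap_top below 0.174 m); the robot touches nothing.
It fails at once if the square bottle's cap is pulled open (distance of square_bottle_cap_top from where it was at the start of the episode above 0.008 m).
It also fails if it takes over 38 s, if anything falls off the work surface, if the arm or the gripper's body presses on something with over 40 N, if the wrist force passes 120 N, or if a joint passes its speed limit or range.

## Working session

There is one attempt and no reset: what is moved stays moved. The work goes in short steps, Python scripts to look and compute and a tool call to move; the robot and the scene stay as the last step left them, time stands still between calls to the robot, and variables do not carry over. Pictures are saved under pics/ and viewed, at most 10 in all, crops included, and the job is handed in when it is done.

Besides the shell and the picture viewer there is one more tool, called after "Request:" by a JSON object that holds its "op" and its "data". play_rows: Moves the arm, as the interface text tells. Its arguments: {"type":"object","properties":{"targets":{"type":"string"},"squeeze":{"type":"number"}},"required":["targets"]}

```bash
mkdir -p pics; ls; python3 - <<'E'
from bench import r
import cv2, numpy as np
for n in("scene","top"):
    f=r.grab_frame(n); cv2.imwrite(f"pics/{n}0.png",f[:,:,::-1]); print(n,r.camera_info(n))
print(r.get_obs())
E
```

```text
pics
scene {'fov_y': 46.60674558443084, 'cx': 318.7814068264621, 'cy': 194.61968064573048, 'k1': -0.1301456845069568, 'position': array([0.29376047, 0.46497828, 0.78554074]), 'rotation': array([-0.76059646,  2.68164021, -0.99769815])}
top {'fov_y': 53.9017960981495, 'cx': 324.5186230799566, 'cy': 207.65582677693692, 'k1': -0.04178148941162641, 'position': array([ 0.49202827, -0.01886529,  0.99796366]), 'rotation': array([-2.13293116,  2.14695996, -0.10708077])}
{'clock': 0.1, 'joints': array([ 1.08692174,  0.47774307,  0.02235698,  1.55634675, -0.01148538,
        1.10933857, -0.0830546 ]), 'qvel': array([ 0.00049632, -0.00333208, -0.00095384, -0.00274961, -0.00022288,
       -0.00075156, -0.0003584 ]), 'tau': array([ 5.78673236e-03, -5.97753453e+01,  1.61434494e+00, -2.81947517e+01,
        1.29065994e-02,  5.06831682e-03,  1.41224014e-06]), 'tcp_pos': array([ 0.24749673, -0.62740294,  0.23040852]), 'orientation': array([-3.08467124e+00, -5.86582888e-01,  7.22405433e-04]), 'contact_force': array([-0.00944391, -0.05808961, -0.72469533]), 'moment': array([-0.01756509,  0.01277877,  0.05072569]), 'gripper_force': 0.0, 'grip_width': 0.08527524368146473}
```

View pics/scene0.png

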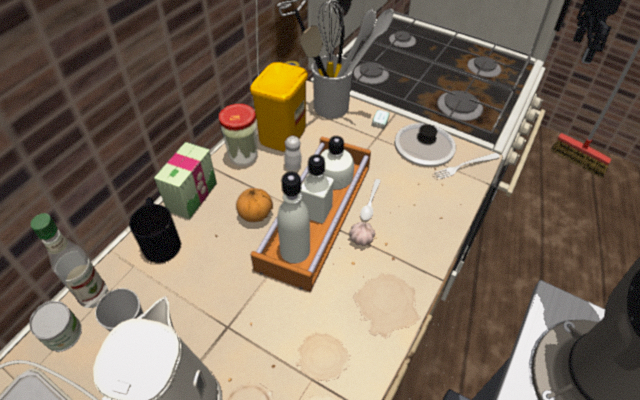

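View pics/top0.png

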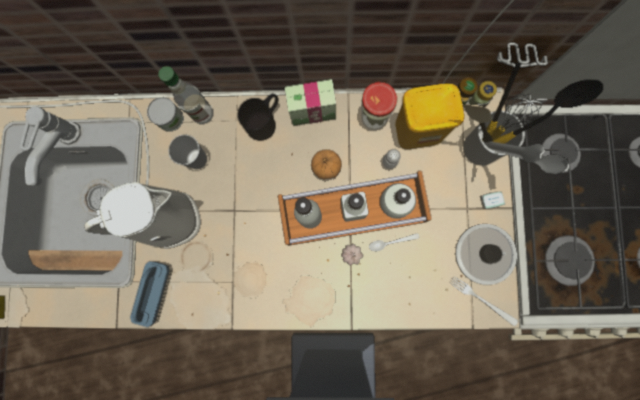

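The scene view shows the tall bottle's cap at (291,183), the square's at (317,165) and the squat's at (337,146). The top view shows them at about (303,205), (355,200) and (403,194), so the square bottle is in the middle. Next I'll mask the caps and zoom in.

```bash
cat > h.py <<'E'
import cv2, numpy as np
from scipy.spatial.transform import Rotation as R
def ray(info,u,v):
    f=200/np.tan(np.radians(info['fov_y'])/2)
    K=np.array([[f,0,info['cx']],[0,f,info['cy']],[0,0,1]])
    p=cv2.undistortPoints(np.array([[[u,v]]],float),K,np.array([info['k1'],0,0,0,0.]))[0,0]
    d=R.from_rotvec(info['rotation']).apply([p[0],p[1],1]); return np.array(info['position']),d/np.linalg.norm(d)
def plane(info,u,v,z):
    o,d=ray(info,u,v); return o+d*(z-o[2])/d[2]
def tri(rays):
    A=sum(np.eye(3)-np.outer(d,d) for o,d in rays); b=sum((np.eye(3)-np.outer(d,d))@o for o,d in rays)
    x=np.linalg.solve(A,b); return x,[np.linalg.norm((np.eye(3)-np.outer(d,d))@(x-o)) for o,d in rays]
E
python3 - <<'E'
import cv2,numpy as np
out=[]
for n,(x,y,w,h) in (("scene",(265,125,100,75)),("top",(280,170,150,75))):
    im=cv2.imread(f"pics/{n}0.png"); m=(im.max(2)<60).astype(np.uint8)
    k,l,s,c=cv2.connectedComponentsWithStats(m)
    for i in range(1,k):
        if s[i,4]>40 and x<c[i][0]<x+w and y<c[i][1]<y+h: print(n,s[i],c[i].round(1))
    cr=im[y:y+h,x:x+w]; cr=cv2.resize(np.clip(cr.astype(float)*(2),0,255).astype(np.uint8),None,fx=780//w if n=="top" else 5,fy=780//w if n=="top" else 5,interpolation=cv2.INTER_CUBIC)
    cr=cr[:290] if n=="scenex" else cr
    out.append(cv2.copyMakeBorder(cr,0,0,0,750-cr.shape[1] if cr.shape[1]<750 else 0,cv2.BORDER_CONSTANT))
cv2.imwrite("pics/crop_s.png",out[0]);cv2.imwrite("pics/crop_t.png",out[1])
E
```

```text
scene [328 137  16  18 192] [335.6 146. ]
scene [309 155  15  21 237] [316.  165.6]
scene [282 172  19  25 335] [291.2 184.6]
```

View pics/crop_s.png

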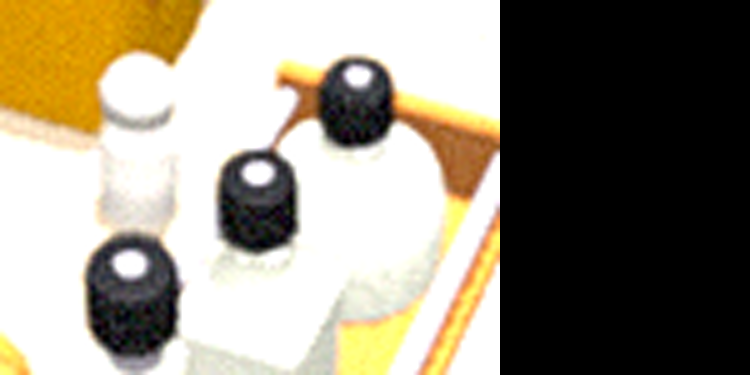

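View pics/crop_t.png

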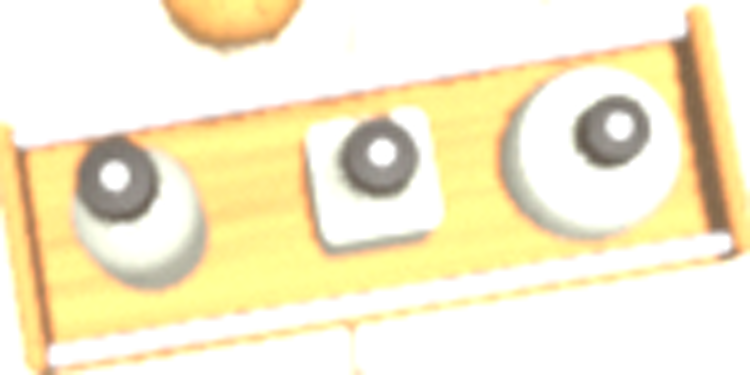

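The crops show a white disc at the centre of each black cap top. In the scene crop they are at (130,263), (258,172) and (357,75). In the top crop they are at (115,177), (381,152) and (620,127). I'll triangulate these discs.

```bash
python3 - <<'E'
from h import *
from bench import r
S=[(130,263),(258,172),(357,75)];T=[(115,177),(381,152),(620,127)]
P=[]
def c(im,u,v):
    g=cv2.cvtColor(im,cv2.COLOR_BGR2GRAY).astype(float); x,y=int(round(u)),int(round(v)); w=g[y-3:y+4,x-3:x+4]
    w=np.clip(w-np.percentile(w,60),0,None); Y,X=np.mgrid[-3:4,-3:4]; return x+(w*X).sum()/w.sum(),y+(w*Y).sum()/w.sum()
ims,imt=cv2.imread("pics/scene0.png"),cv2.imread("pics/top0.png"); I=r.camera_info("scene"),r.camera_info("top")
for s,t,h in zip(S,T,(.229,.170,.126)):
    a=c(ims,265+s[0]/5-.4,125+s[1]/5-.4); b=c(imt,280+t[0]/5-.4,170+t[1]/5-.4)
    x,e=tri([ray(I[0],*a),ray(I[1],*b)]); P.append(x)
    print(np.round(a+b,1),x.round(4),np.round(e,4),plane(I[0],*a,h).round(4),plane(I[1],*b,h).round(4))
P=np.array(P); d=P[0]-P[2]; print(np.linalg.norm((P[0]-P[1])[:2]),np.linalg.norm((P[1]-P[2])[:2]),'row angle from y',np.degrees(np.arctan2(-d[0],d[1])), np.hypot(P[:,0],P[:,1]))
o=r.get_obs(); print(R.from_rotvec(o['orientation']).as_matrix().round(3),o['tcp_pos'])
E
```

```text
[290.5 177.3 302.5 204.7] [0.5985 0.0475 0.2292] [0.0005 0.0005] [0.5981 0.0472 0.229 ] [0.599  0.0477 0.229 ]
[316.1 159.2 356.  200.1] [ 0.6159 -0.0611  0.1697] [0.0004 0.0004] [ 0.6154 -0.061   0.17  ] [ 0.6162 -0.061   0.17  ]
[336.2 139.7 403.4 194.7] [ 0.6336 -0.1697  0.1258] [0.0004 0.0004] [ 0.6331 -0.1696  0.126 ] [ 0.6339 -0.1695  0.126 ]
0.10995825394400591 0.10996926255938823 row angle from y 9.172159724214213 [0.60037508 0.61892994 0.65587569]
[[ 0.93   0.367 -0.001]
 [ 0.367 -0.93   0.002]
 [-0.    -0.002 -1.   ]] [ 0.24749673 -0.62740294  0.23040852]
```

Heights agree with the text to within 0.3 mm and the spacing is 110.0 mm, so the fix is good. The rack yaw is +9.17°. I'll go to a pose above the squat cap in two hops, with a spin of −1.356 rad in total.

Request:
{"op": "play_rows", "data": {"targets": "-1 0 0 -0.04 0; -1 0.03 -0.015 -0.06 -0.1; -1 0.07 -0.035 -0.06 -0.2; -1 0.11 -0.055 -0.06 -0.3; -1 0.15 -0.075 -0.06 -0.4; -1 0.185 -0.095 -0.06 -0.5; -1 0.22 -0.115 -0.06 -0.6; -1 0.25 -0.13 -0.06 -0.7", "squeeze": 60}}

```text
clock: 0.77
tcp_pos: [0.4334, -0.4129, 0.2911]
orientation: [-2.693, -1.616, 0.0]
contact_force: [-0.0, -0.2, 0.3]
grip_width: 0.0848
gripper_force: 0.0
```

```bash
cat > go.py <<'E'
import sys
from h import *
from bench import r
def to(p,close=(np.cos(np.radians(9.17)),np.sin(np.radians(9.17)),0)):
    o=r.get_obs(); M=R.from_rotvec(o['orientation']).as_matrix(); c=M.T@np.array(close)
    print('t',o['clock'],'tcp',o['tcp_pos'].round(4),'z',M[:,2].round(3),'shift',(M.T@(np.array(p)-o['tcp_pos'])).round(4),'spin',np.arctan2(-c[0],c[1]).round(3),'F',o['contact_force'].round(1),'q',o['joints'].round(2))
if __name__=="__main__": to([float(a) for a in sys.argv[1:4]])
E
python3 go.py 0.6336 -0.1697 0.25
```

```text
t 0.7667 tcp [ 0.4334 -0.4129  0.2911] z [-0.  0. -1.] shift [0.3088 0.0623 0.0411] spin -0.65 F [-0.  -0.2  0.3] q [ 0.82  0.31 -0.21  1.66  0.07  1.18  0.1 ]
```

Request:
{"op": "play_rows", "data": {"targets": "-1 0.04 0.008 0.0 -0.1; -1 0.08 0.016 0 -0.2; -1 0.12 0.024 0 -0.3; -1 0.16 0.032 0.01 -0.4; -1 0.2 0.04 0.02 -0.5; -1 0.24 0.048 0.03 -0.6; -1 0.275 0.055 0.04 -0.65; -1 0.3 0.06 0.04 -0.65"}}

```text
clock: 1.43
tcp_pos: [0.6284, -0.1753, 0.2485]
orientation: [-2.032, -2.39, -0.0]
contact_force: [-0.0, 0.6, -0.3]
grip_width: 0.0858
gripper_force: 0.0
```

Request:
{"op": "play_rows", "data": {"targets": "-1 0 0 0 0; -1 0 0 0 0; -1 0 0 0 0"}}

```text
clock: 1.68
tcp_pos: [0.6273, -0.1807, 0.2509]
orientation: [-2.044, -2.386, 0.002]
contact_force: [-0.4, -0.3, -0.1]
grip_width: 0.085
gripper_force: 0.0
```

```bash
python3 go.py 0.6336 -0.1697 0.18; python3 - <<'E'
from h import *
from bench import r
i=r.camera_info("wrist"); f=r.grab_frame("wrist"); cv2.imwrite("pics/w1.png",f[:,:,::-1]); print(i)
f_=200/np.tan(np.radians(i['fov_y'])/2); K=np.array([[f_,0,i['cx']],[0,f_,i['cy']],[0,0,1]]); M=R.from_rotvec(i['rotation']).as_matrix().T
for p in ([.6336,-.1697,.126],[.6159,-.0611,.17],[.5985,.0475,.229]): 
    print(cv2.projectPoints(np.array([p]),cv2.Rodrigues(M)[0],-M@i['position'],K,np.array([i['k1'],0,0,0.]))[0].ravel().round(1))
np.save("pics/w1.npy",i,allow_pickle=True)
E
```

```text
t 1.6833 tcp [ 0.6273 -0.1807  0.2509] z [-0.001 -0.001 -1.   ] shift [0.01   0.008  0.0709] spin -0.006 F [-0.4 -0.3 -0.1] q [ 0.48  0.46 -0.42  1.57  0.2   1.16  0.18]
{'fov_y': 66.44612039035094, 'cx': 323.86687302368415, 'cy': 202.34961053382528, 'k1': -0.03626116995407511, 'position': array([ 0.61548262, -0.11230769,  0.3940738 ]), 'rotation': array([2.85830716, 0.22033039, 0.0295696 ])}
[334.2 184.9]
[336.4  38.4]
[ 342.3 -268.7]
```

View pics/w1.png

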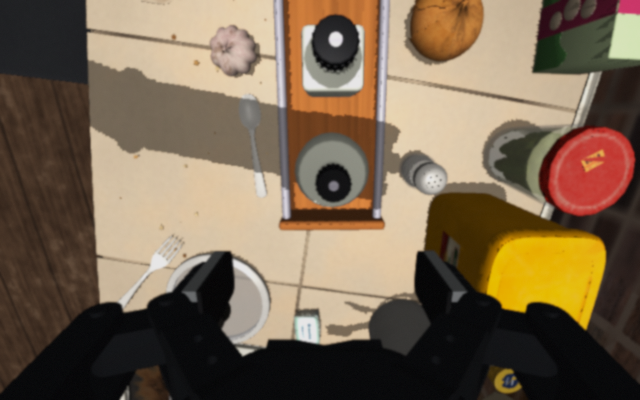

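The wrist view shows the squat cap's disc at (334,185) and the square's at (336,39). The predictions were (334.2,184.9) and (336.4,38.4), so the positions are confirmed. I'll descend and stop above grasp height.

Request:
{"op": "play_rows", "data": {"targets": "-1 0.01 0.008 0.01 0; -1 0.01 0.008 0.04 0; -1 0.01 0.008 0.07 0; -1 0.01 0.008 0.1 0; -1 0.01 0.008 0.12 0; -1 0.01 0.008 0.13 0; -1 0.01 0.008 0.13 0; -1 0.01 0.008 0.13 0"}}

```text
clock: 2.4
tcp_pos: [0.6345, -0.1688, 0.1216]
orientation: [2.043, 2.386, 0.0]
contact_force: [0.1, -0.0, 0.1]
grip_width: 0.0853
gripper_force: 0.0
```

```bash
python3 go.py 0.6336 -0.1697 0.0995
```

```text
t 2.4 tcp [ 0.6345 -0.1688  0.1216] z [ 0.  0. -1.] shift [-0.0008 -0.001   0.0221] spin -0.006 F [ 0.1 -0.   0.1] q [ 0.44  0.59 -0.39  1.67  0.27  0.93  0.11]
```

Request:
{"op": "play_rows", "data": {"targets": "-1 -0.001 -0.001 0.012 0; -1 -0.001 -0.001 0.022 0; -1 -0.001 -0.001 0.022 0; -0.3 -0.001 -0.001 0.022 0; 0.2 -0.001 -0.001 0.022 0; 0.6 -0.001 -0.001 0.022 0; 1 -0.001 -0.001 0.022 0; 1 -0.001 -0.001 0.022 0"}}

```text
clock: 3.07
tcp_pos: [0.6342, -0.1697, 0.1001]
orientation: [2.042, 2.386, 0.001]
contact_force: [0.4, 0.2, 0.9]
grip_width: 0.0303
gripper_force: 59.2
```

Request:
{"op": "play_rows", "data": {"targets": "1 0 0 0 0; 1 0 0 0 0; 1 0 0 0 0; 1 0 0 0 0"}}

```text
clock: 3.4
tcp_pos: [0.6342, -0.1697, 0.1001]
orientation: [2.042, 2.386, 0.001]
contact_force: [0.4, -0.3, 5.4]
grip_width: 0.0302
gripper_force: 59.4
```

Request:
{"op": "play_rows", "data": {"targets": "1 0 0 -0.002 0; 1 0 0 -0.004 0; 1 0 0 -0.006 0; 1 0 0 -0.008 0; 1 0 0 -0.010 0; 1 0 0 -0.012 0; 1 0 0 -0.014 0; 1 0 0 -0.016 0"}}

```text
clock: 4.07
tcp_pos: [0.634, -0.1697, 0.1153]
orientation: [2.042, 2.386, 0.002]
contact_force: [11.6, -0.0, -17.6]
grip_width: 0.0303
gripper_force: 61.1
```

Request:
{"op": "play_rows", "data": {"targets": "1 0 0 -0.001 0; 1 0 0 -0.001 0; 1 0 0 -0.001 0"}}

```text
clock: 4.32
tcp_pos: [0.6341, -0.1697, 0.1153]
orientation: [2.042, 2.386, 0.002]
contact_force: [9.6, -0.0, -9.5]
grip_width: 0.0298
gripper_force: 61.6
```

```bash
python3 go.py 0.6336 -0.1697 0.25;  python3 - <<'E'
from h import *
from bench import r
f=r.grab_frame("scene"); cv2.imwrite("pics/s2.png",cv2.resize(f[100:220,240:400,::-1],None,fx=4,fy=4))
E
```

```text
t 4.3167 tcp [ 0.6341 -0.1697  0.1153] z [ 0.001  0.    -1.   ] shift [ 1.000e-04 -3.000e-04 -1.347e-01] spin -0.005 F [ 9.6 -0.  -9.5] q [ 0.44  0.6  -0.39  1.68  0.27  0.92  0.11]
```

View pics/s2.png

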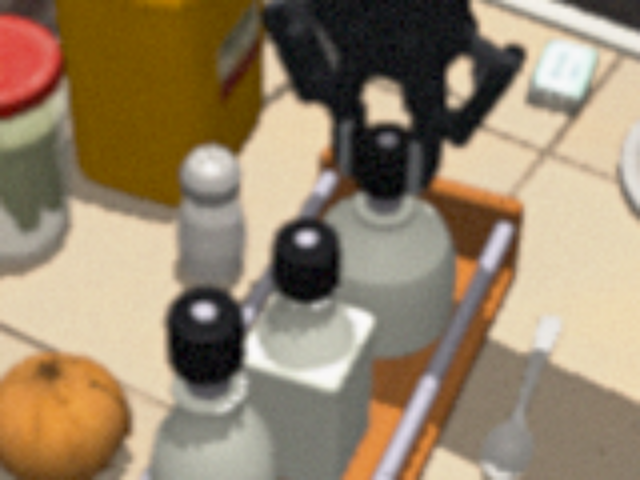

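The scene crop shows the squat cap between the fingers with its disc at (387,135), which is scene row 134 against 140 before. A neck is now visible below the cap, so it has risen to its stop. I'll release and rise.

Request:
{"op": "play_rows", "data": {"targets": "0.4 0 0 0 0; -0.2 0 0 0 0; -1 0 0 0 0; -1 0 0 0 0; -1 0 0 0 0; -1 0 0 0 0; -1 0 0 0 0; -1 0 0 0 0"}}

```text
clock: 5.03
tcp_pos: [0.6333, -0.1698, 0.1164]
orientation: [-2.043, -2.387, 0.0]
contact_force: [0.0, -0.2, -0.6]
grip_width: 0.0849
gripper_force: 0.0
```

Request:
{"op": "play_rows", "data": {"targets": "-1 0 0 -0.02 0; -1 0 0 -0.05 0; -1 0 0 -0.085 0; -1 0 0 -0.12 0; -1 0 0 -0.15 0; 0 0 0 -0.175 0; 1 0 0 -0.175 0; 1 0 0 -0.175 0"}}

```text
clock: 5.7
tcp_pos: [0.6342, -0.1698, 0.2933]
orientation: [2.041, 2.384, 0.002]
contact_force: [-0.6, 0.8, -0.4]
grip_width: 0.0514
gripper_force: 0.0
```

```bash
python3 go.py 0.5985 0.0475 0.25; python3 - <<'E'
from h import *
from bench import r
i=r.camera_info("wrist"); f=r.grab_frame("wrist"); cv2.imwrite("pics/w2.png",f[:,:,::-1])
f_=200/np.tan(np.radians(i['fov_y'])/2); K=np.array([[f_,0,i['cx']],[0,f_,i['cy']],[0,0,1]]); M=R.from_rotvec(i['rotation']).as_matrix().T
for p in ([.6336,-.1697,.126],[.6336,-.1697,.141],[.6159,-.0611,.17]): 
    print(cv2.projectPoints(np.array([p]),cv2.Rodrigues(M)[0],-M@i['position'],K,np.array([i['k1'],0,0,0.]))[0].ravel().round(1))
I=r.camera_info("scene"); M=R.from_rotvec(I['rotation']).as_matrix().T; f_=200/np.tan(np.radians(I['fov_y'])/2);K=np.array([[f_,0,I['cx']],[0,f_,I['cy']],[0,0,1]])
for z in (.126,.141): print('scene',cv2.projectPoints(np.array([[.6336,-.1697,z]]),cv2.Rodrigues(M)[0],-M@I['position'],K,np.array([I['k1'],0,0,0.]))[0].ravel().round(1))
g=r.grab_frame("scene")[120:160,322:352]; gg=cv2.cvtColor(g,cv2.COLOR_RGB2GRAY); w=gg[8:24,9:21]; print(w)
E
```

```text
t 5.7 tcp [ 0.6342 -0.1698  0.2933] z [ 0.004 -0.001 -1.   ] shift [ 0.2202 -0.0019  0.0429] spin -0.005 F [-0.6  0.8 -0.4] q [ 0.47  0.43 -0.43  1.51  0.18  1.24  0.17]
[323.9 185.1]
[324.  188.4]
[323.2  64.2]
scene [336.  139.6]
scene [336.2 134.3]
[[210 212 210 215 213 212 211 213 212 208 204 207]
 [214 213 206 207 202 205 204 208 207 208 212 210]
 [206 187 163 148 138 139 137 146 155 176 199 206]
 [174 130  97  66  60  44  56  63  85 111 158 192]
 [111  62  35  11  25  30  28  18  21  45  86 142]
 [ 52  12  19  34  63  78  84  56  31  10  27  81]
 [ 20  21  21  58  96 110 116  90  51  26  17  29]
 [  7  13  19  56 102 115 119  90  54  23   9  13]
 [ 18  17  27  35  63  82  78  57  33  29  14  15]
 [ 23  26   0  25  26  32  31  31  28  16  19   6]
 [ 18  17   5  32  12  23  13  13  10  19  19   1]
 [  0   9  13  22  24  19  19  23  17  18  19   5]
 [ 14  20  32  23  21  18  20  12  12   9   2   8]
 [  6   1  13   8  27   4  14   5  14  17  11  12]
 [  0  11  11  17  12  12  13  12  18  17  14   8]
 [  8  16  11  24  18  24  20   7  16   0  15   0]]
```

The disc is at scene row 134.5 and 134.3 is predicted for the open height, so the squat cap is open. Now I'll go above the tall cap with the fingers shut.

Request:
{"op": "play_rows", "data": {"targets": "1 0.03 0 0 0; 1 0.065 0 0 0; 1 0.1 -0.001 0 0; 1 0.135 -0.001 0 0; 1 0.17 -0.002 0 0; 1 0.2 -0.002 0 0; 1 0.22 -0.002 0 0; 1 0.22 -0.002 0 0"}}

```text
clock: 6.47
tcp_pos: [0.5954, 0.0537, 0.29]
orientation: [-2.03, -2.392, -0.0]
contact_force: [-0.1, 1.3, 0.2]
grip_width: -0.0001
gripper_force: 0.0
```

Request:
{"op": "play_rows", "data": {"targets": "1 0 0 0.01 0; 1 0 0 0.025 0; 1 0 0 0.04 0; 1 0 0 0.04 0; 1 0 0 0.04 0"}}

```text
clock: 6.88
tcp_pos: [0.5966, 0.0454, 0.2493]
orientation: [-2.044, -2.383, 0.005]
contact_force: [-0.2, -0.6, 0.4]
grip_width: 0.0002
gripper_force: 0.0
```

```bash
python3 go.py 0.5985 0.0475 0.2135
```

```text
t 6.8833 tcp [0.5966 0.0454 0.2493] z [-0.004 -0.001 -1.   ] shift [0.0018 0.0023 0.0358] spin -0.007 F [-0.2 -0.6  0.4] q [ 0.21  0.38 -0.5   1.7   0.2   1.12 -0.2 ]
```

Fingers are shut and about 2 mm off centre, which I'll correct in the press. I'll press slowly down to about 213.5 mm.

Request:
{"op": "play_rows", "data": {"targets": "1 0.002 0.002 0.01 0; 1 0.002 0.002 0.018 0; 1 0.002 0.002 0.022 0; 1 0.002 0.002 0.025 0; 1 0.002 0.002 0.028 0; 1 0.002 0.002 0.031 0; 1 0.002 0.002 0.034 0; 1 0.002 0.002 0.036 0"}}

```text
clock: 7.55
tcp_pos: [0.5991, 0.0496, 0.2148]
orientation: [-2.043, -2.387, 0.0]
contact_force: [0.6, -0.3, -0.4]
grip_width: 0.0001
gripper_force: 0.0
```

Request:
{"op": "play_rows", "data": {"targets": "1 0 0 0.001 0; 1 0 0 0.001 0; 1 0 0 0.001 0"}}

```text
clock: 7.8
tcp_pos: [0.5993, 0.0496, 0.2143]
orientation: [2.043, 2.387, 0.0]
contact_force: [0.8, -0.8, 0.1]
grip_width: -0.0003
gripper_force: 0.0
```

Request:
{"op": "play_rows", "data": {"targets": "1 0 0 0.001 0; 1 0 0 0.002 0; 1 0 0 0.002 0"}}

```text
clock: 8.05
tcp_pos: [0.5995, 0.0497, 0.2141]
orientation: [2.042, 2.386, 0.001]
contact_force: [-4.6, -1.1, 11.0]
grip_width: 0.0
gripper_force: 5.8
```

Request:
{"op": "play_rows", "data": {"targets": "1 0 0 -0.02 0; 1 0 0 -0.05 0; 1 0 0 -0.08 0; 1 -0.03 0 -0.1 0; 1 -0.06 0 -0.1 0; 1 -0.1 0 -0.1 0; 1 -0.1 0 -0.1 0; 1 -0.1 0 -0.1 0"}}

```text
clock: 8.72
tcp_pos: [0.6147, -0.053, 0.3119]
orientation: [2.05, 2.38, -0.002]
contact_force: [-0.0, 0.9, 0.0]
grip_width: -0.0001
gripper_force: 0.0
```

```bash
python3 - <<'E'
from h import *
from bench import r
f=r.grab_frame("scene"); cv2.imwrite("pics/s3.png",cv2.resize(f[100:220,240:400,::-1],None,fx=4,fy=4))
I=r.camera_info("scene"); M=R.from_rotvec(I['rotation']).as_matrix().T; f_=200/np.tan(np.radians(I['fov_y'])/2);K=np.array([[f_,0,I['cx']],[0,f_,I['cy']],[0,0,1]])
for p in ([.5985,.0475,.229],[.5985,.0475,.214],[.6159,-.0611,.17],[.6336,-.1697,.141]):
    print(((cv2.projectPoints(np.array([p]),cv2.Rodrigues(M)[0],-M@I['position'],K,np.array([I['k1'],0,0,0.]))[0].ravel()-[240,100])*4).round())
print(r.get_obs()['clock'],r.get_obs()['tcp_pos'])
E
```

```text
[201. 309.]
[202. 334.]
[304. 236.]
[385. 137.]
8.7667 [ 0.6144841  -0.05015306  0.31194893]
```

View pics/s3.png

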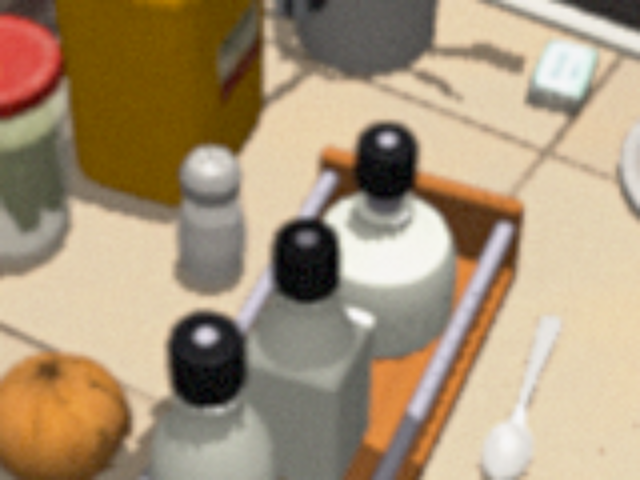

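The crop shows the tall cap's disc at (205,337), where shut predicts row 334 and open row 309. The squat disc is at (387,138), matching open, and the square disc is at (306,239), matching shut. The robot is clear of everything.

```bash
python3 -c "
from bench import r
print(r.hand_in())"
```

```text
the job is handed in; nothing more can be done
None
```

I've handed in the job: the last camera check showed the tall bottle's cap shut, the squat bottle's cap open and the square bottle's cap still shut, with the robot clear of everything at about 9 s of the 38 s allowed.

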